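Uncover the terminals of a painting spindle

TASK

Open the terminal compartment of the small painting spindle so its wiring can be checked: press the red snap tab fully down, where it stays, and then push the blue cover along its rails, completely off its seat and onto the landing where the tab was, until all the brass terminals are uncovered. Just press and push with the fingertips, without lifting or tipping the cover; leave it lying flat between the rails, and leave the jars, sticks, figure and brush where they are.

Things in the scene. Friction and masses are not known exactly. Their poses are not given: they have to be found in the camera images.
- spindle: The painting spindle: a dark, paint-splashed steel bed fixed to the table, 150 mm (x) by 315 mm (y from -215 to +100), flat top at z = 30. Origin on the table, z up; the cover comes off towards +y. Two aluminium rails along y, 10 mm high, 6 mm wide, inner faces at x = -35 and +35, y from -66 to +92; a back stop 6 mm high from y = -67 to -62; an end stop 10 mm high at y = +86.
- seat (a point): Centre of the cover's seat at bed-top level (spindle frame, mm: 0, -30, 30): a yellow patch with six brass terminals, under the cover at the start. The seat runs from y = -60 to 0; the landing, level with it, from y = 0 to the end stop at +86, with the red tab in its middle.
- headstock (a point): Axis of the headstock, 80 mm above the table at x = 0, y = -175 in the spindle's frame. The headstock with its hand wheel (at -x) fills y from -211 to -139 and reaches 116 mm above the table; a mandrel with a white stick reaches to x = +175. Fixed; keep clear.
- cover: The blue cover, a loose cap 66 (x) by 60 (y) by 30 mm high, 80 to 170 g, with a 34 by 5 mm channel along y under it. Origin: centre of its underside, axes as the spindle's. At the start it is on its seat, at 0, -30, 30 mm in the spindle's frame, and the tab blocks its way to +y. Once free it slides easily to +y (2 mm play at each rail), up to the end stop at y = +56; off its seat from y = +30. Push its -y wall.
- tab_top (a point): Centre of the top face of the red snap tab, 28 mm (x) by 44 mm (y), in the middle of the landing: at 0, 24, 40 mm in the spindle's frame when out (10 mm above the landing), its edge 2 mm in front of the cover's +y wall. Pressed in, its top is level with the landing.
- tab (a joint): The snap tab's travel straight down: 0 out, 0.010 m fully in, level with the landing. It yields at about 3 N, has no return spring and stays where it is pressed to; the cover's channel passes over it once it is nearly level.
- jar_red: A closed paint jar, 52 mm across and 60 mm high, with a red cap, standing on the table; leave alone. Origin: centre of its underside.
- jar_yellow: A closed paint jar, 52 mm across and 60 mm high, with a yellow cap, standing on the table; leave alone. Origin: centre of its underside.
- jar_green: A closed paint jar, 52 mm across and 60 mm high, with a green cap, standing on the table; leave alone. Origin: centre of its underside.
- stick_a: A white wooden stick, 12 mm thick and 90 mm long, lying on the spindle's bed beside the +x rail, along y; leave alone. Origin: middle of its underside, x along it.
- stick_b: A white wooden stick, 12 mm thick and 90 mm long, lying on the table; leave alone. Origin: middle of its underside, x along it.
- stick_c: A white wooden stick, 12 mm thick and 90 mm long, lying on the table; leave alone. Origin: middle of its underside, x along it.
- figure: A small painted wooden figure, 40 mm across the foot and 84 mm high, standing on the table; leave alone. Origin: centre of its underside.
- brush: A thin artist's brush with a red handle, 170 mm long and 10 mm thick, lying on the table beyond the spindle's +y end; leave alone. Origin: middle of its underside, x along it.
There are look-alikes about, which are no part of the job. Of the things that look like the cover, the smallest one is meant.

How it is judged (in metres and radians):
On the way, in this order (a step that is already met when the one before it is completed fails the run):
1. the tab is pressed in while the cover is still on its seat (value of joint tab above 0.0075 m and y of cover in the frame of spindle below -0.02 m), for 0.1 s.
2. the cover is pushed right off its seat along the rails (value of joint tab above 0.0075 m and y of cover in the frame of spindle above 0.029 m), for 0.1 s.
At the end, for the whole second after the job is handed in: The tab is in (joint above 0.0075 m); the cover lies at rest on the landing between the rails, its origin at y between 29 and 62 mm in the spindle's frame, within 6 mm of the rails' middle, within 4 mm of the landing's height, tilted less than 0.1 rad (all of step 2 and y of cover in the frame of spindle below 0.062 m and x of cover in the frame of spindle between -0.006 and 0.006 m and z of cover in the frame of spindle between 0.026 and 0.034 m and angle between cover's own z axis and vertical below 0.1 rad and angle between the y axis of cover and the y axis of spindle, either way round below 0.15 rad and linear speed of cover below 0.01 m/s); the robot touches nothing.
It fails at once if the cover is lifted (more than 10 mm off the bed) or tipped (z of cover in the frame of spindle above 0.04 m or angle between cover's own z axis and vertical above 0.3 rad).
It fails at once if a jar, stick, the figure or the brush is disturbed (moved more than 20 mm) (distance of any of jar_red, jar_yellow, jar_green, stick_a, stick_b, stick_c, figure, brush from where it was at the start of the episode above 0.02 m).
It also fails if it takes over 48 s, if anything falls off the work surface, if the arm or the gripper's body presses on something with over 40 N, if the wrist force passes 120 N, or if a joint passes its speed limit or range.

ROBOT

A 7-joint arm with a two-finger parallel gripper is mounted at the origin on the work surface. World frame = base frame: x ahead of the robot, y to its left, z up, the work surface at z = 0. Lengths are in m, angles in degrees, forces in N, time in s.
With the tool pointing down it reaches from about 0.4 to 0.85 m from the base axis. Payload 6.9 kg.
Tool frame: the origin (TCP) lies midway between the tips of the shut fingers; the grasp point (between the pads) lies 19 mm behind it; z points along the fingers, y is the line along which they close (so a half turn about z gives the same grasp; the last joint's range is limited). The gripper opens to 85 mm and grips with 20 to 120 N. Pads are 22 mm wide; open, the fingers measure 114 mm over their backs; the gripper's body (76 mm by 85 mm) begins 54 mm behind the grasp point. The pads swing forward as they close: fully open they stand 13 mm farther back than shut.
Start: joints at [-70.216, 29.078, -13.613, 85.955, 7.202, 65.827, -8.869], TCP at [0.148, 0.607, 0.231] pointing down, gripper open.
Joint ranges: [-176.47, 176.47], [-13.61, 117.27], [-81.72, 77.17], [0.22, 143.17], [-87.28, 267.28], [10, 112.55], [-165.47, 165.47]. Speed limits (degrees/s): [136.94, 136.94, 180, 180, 180, 180, 180].

INTERFACE

Orientations are given as [roll, pitch, yaw] about the fixed x, y, z axes, in that order (R = Rz(yaw) Ry(pitch) Rx(roll)).
In Python, from plant import read_state, imaging, order gives the robot as it stands. The module is installed in compiled form; this text tells all that it offers.
- The arm moves only by the tool drive_tool, never from a script. Its argument "plan" is a list of rows, each an object of numbers: "tx", "ty", "tz": the shift along the tool's x, y, z in mm; "twist": the turn about the tool's z in rad; "claw": the gripper command: -1 is shut, 1 is fully open, values between are in proportion. A call has 1 to 8 rows; each row is the pose to reach, as a shift and turn from the pose commanded when the call began, along the tool's axes at that moment; what a row does not reach only later rows make up. A row lasts 1/12 s, in which the tool goes at most 41.7 mm and 7.16 degrees, less where a joint would pass 70% of its speed; a pose out of reach is approached as far as the arm can. A call with a gripper value outside its range is refused whole. The fingers move at their own pace and stop on an object; "grip_force" is the grip in N (left out, the last holds). Time passes only in rows, so rows that repeat a pose let the fingers close. It gives the time, the measured TCP pose, the force, the opening and the grip force at its end, in the units of the state.
- read_state(): the state, without advancing time (a new reading comes with each control period).
- imaging.read_camera(name): name is "scene" or "top" or "wrist"; returns the picture (400x640x3 uint8, red, green, blue); there is no depth.
- imaging.camera_model(name): a dict with "fov_y" (degrees; the focal length in pixels is half the picture's height over the tangent of half this angle, whatever the lens; pixels are square), "cx", "cy" (the principal point, pixels), "rvec" (rotation vector, rad) and "tvec" (3), from world to camera coordinates, as OpenCV has them; the wrist camera has in their place "hand_eye" (4x4, takes a point from camera to tool coordinates, whose origin is the TCP and whose axes are the flange's). Camera axes: x right, y down, z forward; pixel columns grow to the right and rows downward; lengths in m; the calibration is good to about 2 mm. A picture is of the moment at which its call begins: read the wrist's pose just before it. camera_model takes no time and is no camera call.
- order.hand_in(): hands the job in; it is judged then, once.
Trained networks look in the newest picture that a camera, given by its name, has taken for a name from the list of things; names that differ only in an ending like _2 or _b are one class to them, and where a whole thing is asked for, a point or a joint stands for the part that bears it (a point fixed in the world has none). Each returns a list of dicts, best first, with "score" (0 to 1); they miss things now and then, are a little off and sometimes report something else, mostly with a low value. They report only what shows in the picture. A call takes as long as a camera call. They do not tell look-alikes from the thing itself.
- imaging.outline_of(camera, target): "region" (400x640 bool, what is visible of it) and "extent" ([left, top, width, height] in pixels, round what is visible of it).
The state is a dict: "clock": time; "joints": joint angles; "qvel": joint speeds; "effort": joint torques, N m; "tool_pos": TCP position; "tcp_rot": TCP orientation; "ft_force": force on the tool from outside, world axes, zero at the start; "moment": the same for the moment, N m; "gripper_width": finger opening in m; "grip_force": force on a finger pad.
Only numpy, scipy, OpenCV 4.12 (cv2) and the standard library are available. Lean on these libraries where they do the work, as an engineer would, in place of code of your own. Each camera call takes 0.05 s, during which the arm holds its last target. There are 200 camera calls.

## Working session

There is one attempt and no reset: what is moved stays moved. The work goes in short steps, Python scripts to look and compute and a tool call to move; the robot and the scene stay as the last step left them, time stands still between calls to the robot, and variables do not carry over. Pictures are saved under pics/ and viewed, at most 10 in all, crops included, and the job is handed in when it is done.

Besides the shell and the picture viewer there is one more tool, called after ">>>" by a JSON object that holds its "op" and its "data", one argument or row to a line. drive_tool: Moves the arm, as the interface text tells. Its arguments: {"type":"object","properties":{"plan":{"type":"array"},"grip_force":{"type":"number"}},"required":["plan"]}

```bash
mkdir -p pics
cat > h.py <<'E'
import numpy as np, cv2
from plant import read_state, imaging, order
def model(n):
    m=imaging.camera_model(n); f=200/np.tan(np.radians(m["fov_y"]/2))
    K=np.array([[f,0,m["cx"]],[0,f,m["cy"]],[0,0,1.]])
    return m,K
def save(im,p): cv2.imwrite(p,im[:,:,::-1])
E
python3 - <<'E'
from h import *
print(read_state())
for n in("scene","top"):
    im=imaging.read_camera(n); save(im,f"pics/{n}0.png"); m,K=model(n); print(n,m)
    for t in("spindle","cover","tab","jar_red","brush"):
        print(t,[(round(d["score"],2),d["extent"]) for d in imaging.outline_of(n,t)])
E
```

```text
{'clock': 0.0, 'joints': array([-70.2166543 ,  29.1255853 , -13.60780328,  86.00737649,
         7.20233193,  65.82783358,  -8.86867456]), 'qvel': array([ 0.06773151,  0.17788276, -0.03167983,  0.03255619,  0.02284723,
       -0.03620154, -0.02093248]), 'effort': array([-1.42488479e-03, -6.20573401e+01, -2.18724534e+00, -2.49659640e+01,
        1.27082810e-02,  1.19070322e-02,  4.85070245e-05]), 'tool_pos': array([0.1484059 , 0.60661376, 0.23043637]), 'tcp_rot': array([-1.79898017e+02,  2.80826530e-03,  1.66261839e+02]), 'ft_force': array([ 0.28015099, -0.52675898,  0.16577056]), 'moment': array([ 0.04909112, -0.00592105, -0.03163002]), 'grip_force': 0.0, 'gripper_width': 0.08548496387361723}
scene {'fov_y': 47.49233586573958, 'cx': 325.3702895804527, 'cy': 195.2266273129394, 'rvec': array([ 2.40759529,  0.61145614, -0.22388424]), 'tvec': array([-0.55701933, -0.14128157,  1.35224659])}
spindle [(0.91, [214.9, 188.3, 145.7, 115.3]), (0.37, [312.4, 220.3, 29.8, 23.7])]
cover [(0.82, [279.4, 209.4, 39.8, 32.4]), (0.71, [271.2, 126.1, 30.1, 33.3]), (0.55, [327.2, 297.1, 46.0, 43.9]), (0.32, [249.3, 186.0, 20.2, 28.3])]
tab [(0.66, [309.8, 209.9, 14.7, 10.6])]
jar_red [(0.64, [352.3, 226.4, 21.0, 35.8])]
brush [(0.46, [361.1, 175.0, 33.1, 25.1])]
top {'fov_y': 45.467069382371186, 'cx': 315.56138590208843, 'cy': 198.77209072847293, 'rvec': array([ 2.1132344 , -2.13646664,  0.16034083]), 'tvec': array([0.07756544, 0.58489508, 0.94817701])}
spindle [(0.95, [298.0, 141.7, 170.3, 126.2])]
cover [(0.98, [400.3, 81.0, 51.7, 48.6]), (0.87, [222.7, 270.3, 52.3, 53.6]), (0.68, [349.0, 180.0, 35.6, 40.4])]
tab [(0.8, [330.4, 178.9, 22.5, 25.9])]
jar_red [(0.81, [339.8, 112.6, 21.5, 31.7])]
brush [(0.73, [243.9, 128.2, 30.1, 70.3]), (0.5, [255.1, 213.2, 30.4, 27.3])]
```

View pics/top0.png

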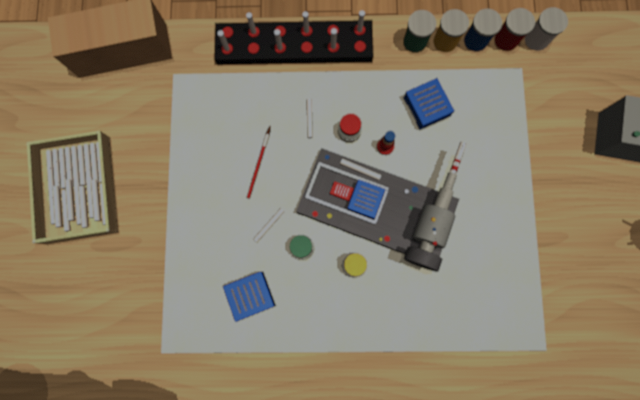

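View pics/scene0.png

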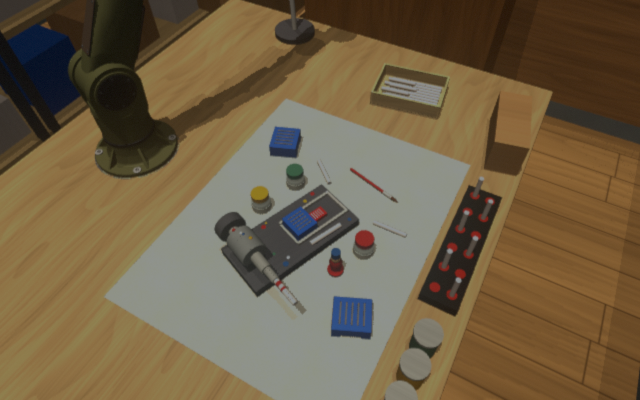

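The top view shows three cover-like blue caps: (367,199) on the bed next to the red tab at (342,191), (429,103) and (249,296). The one at (367,199) fits: it is the smallest, and it sits on the seat. Next I'll fit the spindle pose and overlay it on an enlarged crop to confirm.

```bash
cat >> h.py <<'E'
def s2w(p,P):  # p: x,y,yaw of spindle ; P Nx3 mm spindle frame
    P=np.atleast_2d(P)/1000.; c,s=np.cos(p[2]),np.sin(p[2])
    return np.c_[p[0]+c*P[:,0]-s*P[:,1],p[1]+s*P[:,0]+c*P[:,1],P[:,2]]
def proj(n,W):
    m,K=model(n); return cv2.projectPoints(np.ascontiguousarray(W),m["rvec"],m["tvec"],K,None)[0][:,0]
def box(x0,x1,y0,y1,z): return np.array([[x0,y0,z],[x1,y0,z],[x1,y1,z],[x0,y1,z]],float)
E
python3 - <<'E'
from h import *
from scipy.optimize import least_squares, minimize
def cent(r): ys,xs=np.nonzero(r); return np.array([xs.mean(),ys.mean()])
ims={};obs=[]
for n,near in(("top",(367,199)),("scene",(299,225))):
    ims[n]=imaging.read_camera(n)
    reg={}
    for t in("cover","tab","spindle"):
        L=imaging.outline_of(n,t)
        if t=="cover": L=[d for d in L if np.hypot(*(cent(d["region"])-near))<15]
        if L: reg[t]=L[0]["region"]; print(n,t,cent(reg[t]),reg[t].sum())
    obs.append((n,reg))
def hull(n,p,lo,hi):
    P=np.vstack([box(*lo),box(*hi)]); h=cv2.convexHull(proj(n,s2w(p,P)).astype(np.float32)); m=cv2.moments(h)
    return np.array([m["m10"],m["m01"]])/m["m00"]
def res(p,which=None):
    r=[]
    for n,reg in obs:
        if which and n!=which: continue
        if "cover" in reg: r+=list(hull(n,p,(-33,33,-60,0,30),(-33,33,-60,0,60))-cent(reg["cover"]))
        if "tab" in reg and n=="top": r+=list(hull(n,p,(-14,14,2,46,30),(-14,14,2,46,40))-cent(reg["tab"]))
    return np.array(r)
# init from top pixel rays
m,K=model("top");R=cv2.Rodrigues(m["rvec"])[0];C=-R.T@m["tvec"]
def ray(u,v,z):
    d=R.T@np.linalg.inv(K)@[u,v,1]; return C+d*(z-C[2])/d[2]
a=ray(342,191,.04);b=ray(367,199,.06); d=a-b; yaw=np.arctan2(d[1],d[0])-np.pi/2
p0=np.array([*((a+b)/2)[:2],yaw])
for w in("top",None):
    s=least_squares(res,p0,args=(w,),x_scale=[.01,.01,.1]); print(w,s.x,np.degrees(s.x[2]),s.fun.round(1))
# refine: bed top corners from the spindle mask in the top view via image edges
p=s.x; np.save("p.npy",p)
for n,(cu,cv_) in(("top",(365,200)),("scene",(300,235))):
    k=6; im=cv2.resize(ims[n][cv_-48:cv_+48,cu-66:cu+66],None,fx=k,fy=k,interpolation=cv2.INTER_CUBIC)
    for bx,c in((box(-75,75,-215,100,30),(255,255,0)),(box(-33,33,-60,0,60),(0,255,0)),(box(-14,14,2,46,40),(0,255,255)),(box(-41,41,-66,92,40),(255,0,255))):
        q=((proj(n,s2w(p,bx))-[cu-66,cv_-48]+.5)*k).astype(np.int32); cv2.polylines(im,[q],True,c,1)
    save(im,f"pics/fit_{n}.png")
E
```

```text
top cover [365.94461229 198.97079557] 993
top tab [340.96381579 190.76973684] 304
top spindle [384.58623754 207.67084609] 10129
scene cover [299.140625   223.00710227] 704
scene tab [318.12195122 213.59756098] 164
top [ 0.59588037 -0.00569006 -0.40032619] -22.93700118562008 [-0.3  0.2  0.4 -0.2]
None [ 0.59452758 -0.00592231 -0.39523171] -22.64510875807432 [-0.2  0.8  0.5  0.5  1.2  0.8]
```

View pics/fit_top.png

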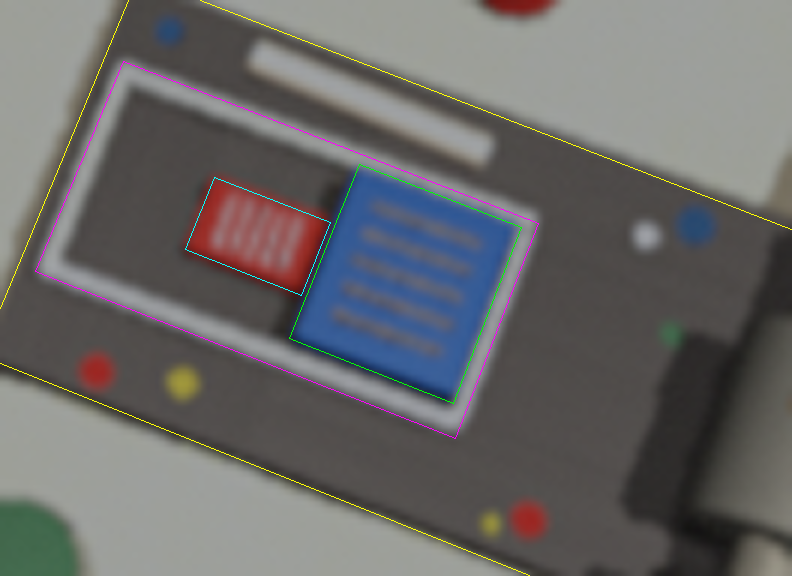

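The crop confirms it: the blue cap lies between the rails, right behind the red tab, with the model outlines within about 2 mm. I'll move over the tab with the fingers shut.

>>> {"op": "drive_tool", "data": {
  "plan": [
    {"tx": -583, "ty": -466, "tz": 0, "twist": 0.16, "claw": -1},
    {"tx": -583, "ty": -466, "tz": 0, "twist": 0.16, "claw": -1},
    {"tx": -583, "ty": -466, "tz": 0, "twist": 0.16, "claw": -1},
    {"tx": -583, "ty": -466, "tz": 0, "twist": 0.16, "claw": -1},
    {"tx": -583, "ty": -466, "tz": 0, "twist": 0.16, "claw": -1},
    {"tx": -583, "ty": -466, "tz": 0, "twist": 0.16, "claw": -1},
    {"tx": -583, "ty": -466, "tz": 0, "twist": 0.16, "claw": -1},
    {"tx": -583, "ty": -466, "tz": 0, "twist": 0.16, "claw": -1}
  ]
}}

```text
clock: 1.67
tool_pos: [0.3529, 0.3414, 0.2316]
tcp_rot: [180.0, 0.0, 157.1]
ft_force: [1.4, 1.0, -0.7]
gripper_width: -0.0001
grip_force: 0.0
```

```bash
cat > go.py <<'E'
import sys
from h import *
from scipy.spatial.transform import Rotation as Ro
p=np.load("p.npy"); s=read_state(); R=Ro.from_euler("xyz",s["tcp_rot"],degrees=True).as_matrix()
T=s2w(p,[float(a) for a in sys.argv[1:4]])[0]
c,S=np.cos(p[2]),np.sin(p[2]); d=s["tool_pos"]-[p[0],p[1],0]
print("t",s["clock"],"spindle-frame tcp",(np.array([c*d[0]+S*d[1],-S*d[0]+c*d[1],d[2]])*1e3).round(1),"rot",s["tcp_rot"].round(2),"F",s["ft_force"].round(1),"w",s["gripper_width"])
print("shift mm",(R.T@(T-s["tool_pos"])*1e3).round(1),"twist",round(float(np.radians((s["tcp_rot"][2]-(np.degrees(p[2])+180)+180)%360-180)),3))
E
python3 go.py 0 24 80
```

```text
t 1.6667 spindle-frame tcp [-356.7  227.5  231.6] rot [1.7996e+02 2.0000e-02 1.5710e+02] F [ 1.4  1.  -0.7] w -6.729137546600923e-05
shift mm [-357.6 -202.   151.6] twist -0.004
```

>>> {"op": "drive_tool", "data": {
  "plan": [
    {"tx": -357, "ty": -202, "tz": 0, "claw": -1},
    {"tx": -357, "ty": -202, "tz": 0, "claw": -1},
    {"tx": -357, "ty": -202, "tz": 0, "claw": -1},
    {"tx": -357, "ty": -202, "tz": 0, "claw": -1},
    {"tx": -357, "ty": -202, "tz": 0, "claw": -1},
    {"tx": -357, "ty": -202, "tz": 0, "claw": -1},
    {"tx": -357, "ty": -202, "tz": 0, "claw": -1},
    {"tx": -357, "ty": -202, "tz": 0, "claw": -1}
  ]
}}

```text
$.plan[0]: bad value
```

```bash
python3 go.py 0 24 80
```

```text
t 1.6667 spindle-frame tcp [-356.7  227.5  231.6] rot [1.7996e+02 2.0000e-02 1.5710e+02] F [ 1.4  1.  -0.7] w -6.729137546600923e-05
shift mm [-357.6 -202.   151.6] twist -0.004
```

All fields are needed in every row, including twist.

>>> {"op": "drive_tool", "data": {
  "plan": [
    {"tx": -357, "ty": -202, "tz": 0, "twist": 0, "claw": -1},
    {"tx": -357, "ty": -202, "tz": 0, "twist": 0, "claw": -1},
    {"tx": -357, "ty": -202, "tz": 0, "twist": 0, "claw": -1},
    {"tx": -357, "ty": -202, "tz": 0, "twist": 0, "claw": -1},
    {"tx": -357, "ty": -202, "tz": 0, "twist": 0, "claw": -1},
    {"tx": -357, "ty": -202, "tz": 0, "twist": 0, "claw": -1},
    {"tx": -357, "ty": -202, "tz": 0, "twist": 0, "claw": -1},
    {"tx": -357, "ty": -202, "tz": 0, "twist": 0, "claw": -1}
  ]
}}

```text
clock: 2.33
tool_pos: [0.5563, 0.0771, 0.2316]
tcp_rot: [180.0, 0.0, 157.1]
ft_force: [0.9, 0.8, -1.2]
gripper_width: -0.0004
grip_force: 0.0
```

```bash
python3 go.py 0 24 80
```

```text
t 2.3333 spindle-frame tcp [-67.3  61.9 231.6] rot [1.7998e+02 2.0000e-02 1.5710e+02] F [ 0.9  0.8 -1.2] w -0.0003650062193034124
shift mm [-67.4 -37.7 151.6] twist -0.004
```

>>> {"op": "drive_tool", "data": {
  "plan": [
    {"tx": -67, "ty": -38, "tz": 0, "twist": 0, "claw": -1},
    {"tx": -67, "ty": -38, "tz": 0, "twist": 0, "claw": -1},
    {"tx": -67, "ty": -38, "tz": 40, "twist": 0, "claw": -1},
    {"tx": -67, "ty": -38, "tz": 80, "twist": 0, "claw": -1},
    {"tx": -67, "ty": -38, "tz": 120, "twist": 0, "claw": -1},
    {"tx": -67, "ty": -38, "tz": 145, "twist": 0, "claw": -1},
    {"tx": -67, "ty": -38, "tz": 145, "twist": 0, "claw": -1},
    {"tx": -67, "ty": -38, "tz": 145, "twist": 0, "claw": -1}
  ]
}}

```text
clock: 3.0
tool_pos: [0.6016, 0.0179, 0.0856]
tcp_rot: [-179.9, -0.1, 157.1]
ft_force: [0.8, 0.7, 1.0]
gripper_width: 0.0004
grip_force: 0.0
```

```bash
python3 go.py 0 24 42
python3 - <<'E'
from h import *
a=imaging.read_camera("top"); b=imaging.read_camera("scene")
k=4
save(np.hstack([cv2.resize(a[155:245,320:415],None,fx=k,fy=k),cv2.resize(b[175:265,265:360],None,fx=k,fy=k)]),"pics/near.png")
E
```

```text
t 3.0 spindle-frame tcp [-2.6 24.7 85.6] rot [-1.7993e+02 -1.4000e-01  1.5710e+02] F [0.8 0.7 1. ] w 0.00044170243503397936
shift mm [-2.7 -0.6 43.6] twist -0.005
```

View pics/near.png

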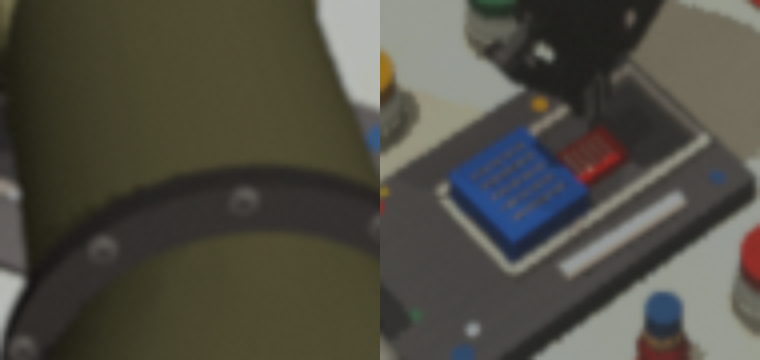

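The scene crop (right half) shows the shut fingertips just above and in line with the red tab, and clear of the cover. I'll press down gently.

>>> {"op": "drive_tool", "data": {
  "plan": [
    {"tx": -2, "ty": 1, "tz": 20, "twist": 0, "claw": -1},
    {"tx": -2, "ty": 1, "tz": 36, "twist": 0, "claw": -1},
    {"tx": -2, "ty": 1, "tz": 42, "twist": 0, "claw": -1},
    {"tx": -2, "ty": 1, "tz": 46, "twist": 0, "claw": -1},
    {"tx": -2, "ty": 1, "tz": 49, "twist": 0, "claw": -1},
    {"tx": -2, "ty": 1, "tz": 52, "twist": 0, "claw": -1},
    {"tx": -2, "ty": 1, "tz": 52, "twist": 0, "claw": -1},
    {"tx": -2, "ty": 1, "tz": 52, "twist": 0, "claw": -1}
  ]
}}

```text
clock: 3.77
tool_pos: [0.6051, 0.018, 0.035]
tcp_rot: [180.0, 0.1, 157.1]
ft_force: [0.5, 0.2, 2.1]
gripper_width: 0.0002
grip_force: 0.9
```

```bash
python3 go.py 0 24 30
```

```text
t 3.7667 spindle-frame tcp [ 0.6 26.2 35. ] rot [1.7996e+02 8.0000e-02 1.5709e+02] F [0.5 0.2 2.1] w 0.00019381130228135872
shift mm [ 0.5 -2.2  5. ] twist -0.005
```

>>> {"op": "drive_tool", "data": {
  "plan": [
    {"tx": 0, "ty": 0, "tz": 2, "twist": 0, "claw": -1},
    {"tx": 0, "ty": 0, "tz": 4, "twist": 0, "claw": -1},
    {"tx": 0, "ty": 0, "tz": 5, "twist": 0, "claw": -1},
    {"tx": 0, "ty": 0, "tz": 6, "twist": 0, "claw": -1},
    {"tx": 0, "ty": 0, "tz": 6, "twist": 0, "claw": -1},
    {"tx": 0, "ty": 0, "tz": 6, "twist": 0, "claw": -1}
  ]
}}

```text
clock: 4.27
tool_pos: [0.6052, 0.0181, 0.0301]
tcp_rot: [179.9, 0.1, 157.1]
ft_force: [-3.3, -0.3, 17.3]
gripper_width: -0.0003
grip_force: 8.7
```

```bash
python3 go.py 0 24 30
```

```text
t 4.2667 spindle-frame tcp [ 0.6 26.2 30.1] rot [1.7995e+02 1.1000e-01 1.5708e+02] F [-3.3 -0.3 17.3] w -0.00027364719898399694
shift mm [ 0.6 -2.2  0.1] twist -0.005
```

The tab has bottomed (tip at z = 30.1, 17 N). I'll lift and go behind the cover.

>>> {"op": "drive_tool", "data": {
  "plan": [
    {"tx": 0, "ty": 0, "tz": -40, "twist": 0, "claw": -1},
    {"tx": 0, "ty": 0, "tz": -70, "twist": 0, "claw": -1},
    {"tx": 0, "ty": -35, "tz": -70, "twist": 0, "claw": -1},
    {"tx": 0, "ty": -70, "tz": -70, "twist": 0, "claw": -1},
    {"tx": 0, "ty": -110, "tz": -70, "twist": 0, "claw": -1},
    {"tx": 0, "ty": -110, "tz": -70, "twist": 0, "claw": -1},
    {"tx": 0, "ty": -110, "tz": -70, "twist": 0, "claw": -1},
    {"tx": 0, "ty": -110, "tz": -70, "twist": 0, "claw": -1}
  ]
}}

```text
clock: 4.93
tool_pos: [0.5616, -0.0832, 0.0981]
tcp_rot: [180.0, -0.0, 157.0]
ft_force: [0.3, 0.5, 0.2]
gripper_width: -0.0003
grip_force: 0.0
```

```bash
python3 go.py 0 -84 43
python3 - <<'E'
from h import *
b=imaging.read_camera("scene")
save(cv2.resize(b[165:265,255:365],None,fx=6,fy=6,interpolation=cv2.INTER_CUBIC),"pics/tabin.png")
E
```

```text
t 4.9333 spindle-frame tcp [ -0.7 -84.   98.1] rot [ 1.7998e+02 -2.0000e-02  1.5705e+02] F [0.3 0.5 0.2] w -0.00026588533762373647
shift mm [-0.7  0.  55.1] twist -0.005
```

View pics/tabin.png

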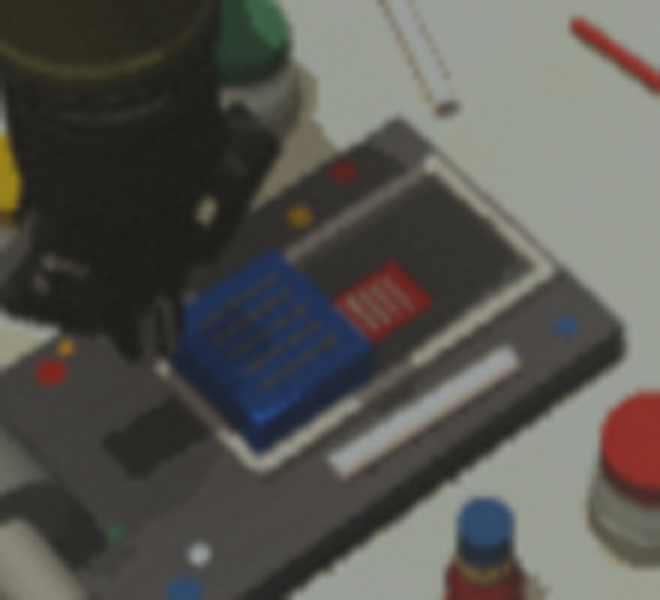

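The tab is flush with the landing and the cover is still seated. The gripper knuckles spread along y, towards the cover and the headstock, so I'll turn the tool 90° first to put them across the rails.

```bash
python3 -c "
from h import *
print(read_state()['joints'])"
```

```text
[  6.61555612  31.84173245  -1.11870587 104.73801826   0.7850832
  43.4392195   72.23971212]
```

>>> {"op": "drive_tool", "data": {
  "plan": [
    {"tx": 0, "ty": 0, "tz": -10, "twist": 0.12, "claw": -1},
    {"tx": 0, "ty": 0, "tz": -10, "twist": 0.24, "claw": -1},
    {"tx": 0, "ty": 0, "tz": -10, "twist": 0.36, "claw": -1},
    {"tx": 0, "ty": 0, "tz": -10, "twist": 0.48, "claw": -1},
    {"tx": 0, "ty": 0, "tz": -10, "twist": 0.6, "claw": -1},
    {"tx": 0, "ty": 0, "tz": -10, "twist": 0.72, "claw": -1},
    {"tx": 0, "ty": 0, "tz": -10, "twist": 0.84, "claw": -1},
    {"tx": 0, "ty": 0, "tz": -10, "twist": 0.96, "claw": -1}
  ]
}}

```text
clock: 5.65
tool_pos: [0.5622, -0.0812, 0.108]
tcp_rot: [-180.0, -0.0, 101.9]
ft_force: [0.7, 0.4, -0.1]
gripper_width: 0.0003
grip_force: 0.0
```

>>> {"op": "drive_tool", "data": {
  "plan": [
    {"tx": 0, "ty": 0, "tz": 0, "twist": 0.12, "claw": -1},
    {"tx": 0, "ty": 0, "tz": 0, "twist": 0.24, "claw": -1},
    {"tx": 0, "ty": 0, "tz": 0, "twist": 0.36, "claw": -1},
    {"tx": 0, "ty": 0, "tz": 0, "twist": 0.48, "claw": -1},
    {"tx": 0, "ty": 0, "tz": 0, "twist": 0.605, "claw": -1},
    {"tx": 0, "ty": 0, "tz": 0, "twist": 0.605, "claw": -1},
    {"tx": 0, "ty": 0, "tz": 0, "twist": 0.605, "claw": -1}
  ]
}}

```text
clock: 6.23
tool_pos: [0.562, -0.0816, 0.1079]
tcp_rot: [-180.0, 0.0, 67.8]
ft_force: [-0.3, 0.3, -0.7]
gripper_width: -0.0005
grip_force: 0.0
```

```bash
python3 go.py 0 -82 43
```

```text
t 6.2333 spindle-frame tcp [ -0.9 -82.4 107.9] rot [-1.7997e+02  1.0000e-02  6.7790e+01] F [-0.3  0.3 -0.7] w -0.000464869779520595
shift mm [ 0.4  1.  64.9] twist -1.563
```

>>> {"op": "drive_tool", "data": {
  "plan": [
    {"tx": 0, "ty": 1, "tz": 25, "twist": 0, "claw": -1},
    {"tx": 0, "ty": 1, "tz": 50, "twist": 0, "claw": -1},
    {"tx": 0, "ty": 1, "tz": 65, "twist": 0, "claw": -1},
    {"tx": 0, "ty": 1, "tz": 65, "twist": 0, "claw": -1},
    {"tx": 4, "ty": 1, "tz": 65, "twist": 0, "claw": -1},
    {"tx": 8, "ty": 1, "tz": 65, "twist": 0, "claw": -1},
    {"tx": 12, "ty": 1, "tz": 65, "twist": 0, "claw": -1},
    {"tx": 16, "ty": 1, "tz": 65, "twist": 0, "claw": -1}
  ]
}}

```text
clock: 6.9
tool_pos: [0.5697, -0.0684, 0.0444]
tcp_rot: [179.9, -0.0, 67.5]
ft_force: [-0.9, -0.6, 1.2]
gripper_width: 0.0001
grip_force: 0.4
```

```bash
python3 go.py 0 31 43
python3 - <<'E'
from h import *
b=imaging.read_camera("scene")
save(cv2.resize(b[165:265,255:365],None,fx=6,fy=6,interpolation=cv2.INTER_CUBIC),"pics/push1.png")
E
```

```text
t 6.9 spindle-frame tcp [  1.1 -67.2  44.4] rot [ 1.7989e+02 -4.0000e-02  6.7490e+01] F [-0.9 -0.6  1.2] w 8.431508290670279e-05
shift mm [98.2 -0.9  1.5] twist -1.568
```

View pics/push1.png

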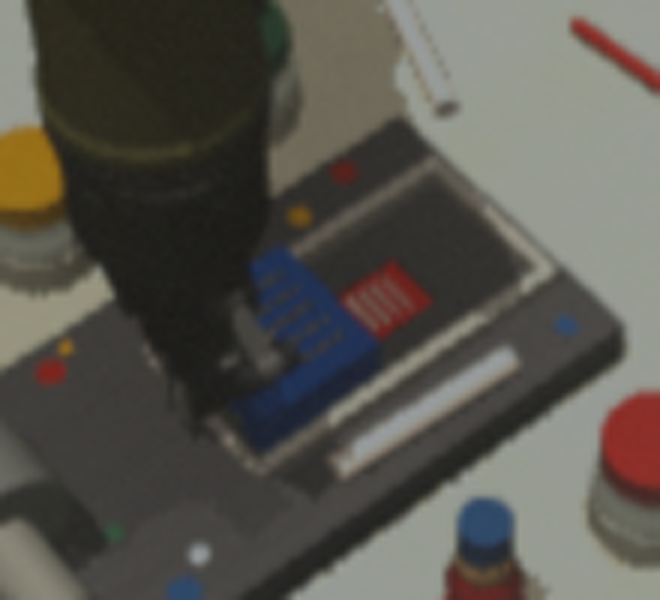

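The fingertips are on the -y wall near its middle, and the cover has just started to slide. I'll keep pushing steadily.

>>> {"op": "drive_tool", "data": {
  "plan": [
    {"tx": 5, "ty": -1, "tz": 0, "twist": 0, "claw": -1},
    {"tx": 10, "ty": -1, "tz": 0, "twist": 0, "claw": -1},
    {"tx": 15, "ty": -1, "tz": 0, "twist": 0, "claw": -1},
    {"tx": 20, "ty": -1, "tz": 0, "twist": 0, "claw": -1},
    {"tx": 25, "ty": -1, "tz": 0, "twist": 0, "claw": -1},
    {"tx": 30, "ty": -1, "tz": 0, "twist": 0, "claw": -1},
    {"tx": 35, "ty": -1, "tz": 0, "twist": 0, "claw": -1},
    {"tx": 40, "ty": -1, "tz": 0, "twist": 0, "claw": -1}
  ]
}}

```text
clock: 7.62
tool_pos: [0.5833, -0.0311, 0.0432]
tcp_rot: [-180.0, 0.0, 67.4]
ft_force: [-0.1, -0.7, 1.0]
gripper_width: 0.0
grip_force: 0.4
```

```bash
python3 go.py 0 3 44
```

```text
t 7.6167 spindle-frame tcp [ -0.7 -27.6  43.2] rot [-179.99    0.     67.43] F [-0.1 -0.7  1. ] w 2.8246909830618218e-05
shift mm [30.6  0.7 -0.8] twist -1.57
```

>>> {"op": "drive_tool", "data": {
  "plan": [
    {"tx": 5, "ty": 0, "tz": 0, "twist": 0, "claw": -1},
    {"tx": 10, "ty": 0, "tz": 0, "twist": 0, "claw": -1},
    {"tx": 15, "ty": 0, "tz": 0, "twist": 0, "claw": -1},
    {"tx": 20, "ty": 0, "tz": 0, "twist": 0, "claw": -1},
    {"tx": 24, "ty": 0, "tz": 0, "twist": 0, "claw": -1},
    {"tx": 27, "ty": 0, "tz": 0, "twist": 0, "claw": -1},
    {"tx": 30, "ty": 0, "tz": 0, "twist": 0, "claw": -1},
    {"tx": 30, "ty": 0, "tz": 0, "twist": 0, "claw": -1}
  ]
}}

```text
clock: 8.28
tool_pos: [0.5949, -0.0031, 0.0432]
tcp_rot: [-180.0, -0.0, 67.5]
ft_force: [-0.5, -0.2, -0.8]
gripper_width: -0.0001
grip_force: 0.0
```

>>> {"op": "drive_tool", "data": {
  "plan": [
    {"tx": -15, "ty": 0, "tz": 0, "twist": 0, "claw": -1},
    {"tx": -25, "ty": 0, "tz": 0, "twist": 0, "claw": -1},
    {"tx": -25, "ty": 0, "tz": -40, "twist": 0, "claw": -1},
    {"tx": -25, "ty": 0, "tz": -80, "twist": 0, "claw": -1},
    {"tx": -25, "ty": 0, "tz": -120, "twist": 0, "claw": -1},
    {"tx": -25, "ty": -40, "tz": -150, "twist": 0, "claw": -1},
    {"tx": -25, "ty": -80, "tz": -150, "twist": 0, "claw": -1},
    {"tx": -25, "ty": -120, "tz": -150, "twist": 0, "claw": -1}
  ]
}}

```text
clock: 8.95
tool_pos: [0.4772, 0.0159, 0.195]
tcp_rot: [179.8, -0.1, 67.2]
ft_force: [1.0, 0.8, -0.0]
gripper_width: -0.0002
grip_force: 0.0
```

```bash
python3 go.py 0 3 44
python3 - <<'E'
from h import *
b=imaging.read_camera("scene"); p=np.load("p.npy")
im=cv2.resize(b[165:265,255:365],None,fx=6,fy=6,interpolation=cv2.INTER_CUBIC)
for y in (29,43,56):
    q=((proj("scene",s2w(p,box(-33,33,y-30,y+30,60)))-[255,165]+.5)*6).astype(np.int32); cv2.polylines(im,[q],True,(0,255,0) if y==43 else (255,255,0),1)
save(im,"pics/end.png")
E
```

```text
t 8.95 spindle-frame tcp [-116.6  -25.   195. ] rot [ 1.7978e+02 -1.0000e-01  6.7240e+01] F [ 1.   0.8 -0. ] w -0.00017033320784863993
shift mm [ 28.  116.  151.5] twist -1.573
```

View pics/end.png

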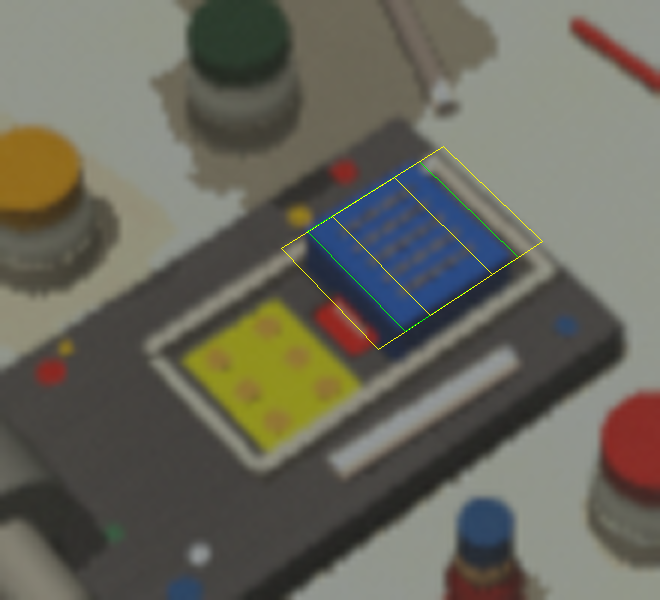

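All six brass terminals are uncovered. The cover lies flat at y ≈ 44 mm, the tab is in and the arm is clear, so I'll hand in.

```bash
python3 -c "
from h import *
print(order.hand_in())"
```

```text
the job is handed in; nothing more can be done
None
```

The job is handed in (no verdict was returned): the tab is pressed in, the cover lies flat on the landing at y ≈ 44 mm with all six terminals uncovered, and I saw nothing else disturbed.

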